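# Dry-fit a sanded wooden toy truck and load its trailer

### The job

Dry-fit the sanded parts of the toy truck: set the bonnet on the front of the chassis, lamps forward and flush with the chassis's front end; set the cab close up behind it, windscreen towards the bonnet, and lay the roof plate centred lengthwise along the flat top of the cab. Set the crate lengthwise in the middle of the trailer's deck; everything is to sit square and centred across, and the glue bottle and the cork sanding block must stay where they are.

Things in the scene. Friction and masses are not known exactly. Their poses are not given: they have to be found in the camera images.
- chassis: Wooden toy truck chassis on four wheels, fixed. Origin on the bench under mid-deck; x to its front (towards +y of the world, +-20 deg), y its left, z up. Flat deck 150 (x) by 56 (y) mm, top 45 mm up; front end at x = +75 mm, with a dark bumper below it out to +85. Dark pin, 12 mm wide, 10 tall, on the rear deck at x = -64 mm. Wheels 40 mm tall, out to y = +-42 mm.
- trailer: Wooden toy trailer on four wheels and a front foot, fixed. Origin on the bench under mid-deck; x to its front (towards +y of the world, +-20 deg), y its left, z up. Flat deck 160 (x) by 56 (y) mm, top 45 mm up, with a dark lip 6 mm thick, 10 mm tall across both ends. Wheels 40 mm tall, out to y = +-42 mm.
- bonnet_mid (a point): Centre of the bonnet, a loose wooden block 44 (x) by 46 (y) by 40 (z) mm, about 50 g, lying upright. x points to its front, the face with two round dark lamps (they stand out 5 mm) and a grille; on top three dark slots and, next to the front edge, a dark dot.
- cab_mid (a point): Centre (30 mm up) of the cab, a loose wooden block 60 (x) by 46 (y) by 60 (z) mm, 90 g, upright. x to its front: above 32 mm the front is cut back as a sloping windscreen (dark pane), so the flat top is 44 mm long, from x = -30 to +14 mm, middle at x = -8 mm. A dark round window in each side. If gripped high, grip across y at x = -8 mm.
- roof_mid (a point): Centre of the roof, a loose plain wooden plate 64 (x) by 50 (y) by 14 (z) mm with rounded edges, about 30 g, lying flat. x lengthwise; both ends are alike.
- crate_mid (a point): Centre of the crate, a loose closed wooden slatted block 80 (x) by 48 (y) by 40 (z) mm, about 90 g, lying upright. x lengthwise; both ends are alike.
- glue_mid (a point): Centre of the loose white glue bottle with orange cap standing on the bench, 44 mm across, 120 mm tall. A bystander: leave it.
- sanding_block_mid (a point): Centre of a loose brown cork sanding block 78 by 58 mm, 28 mm tall, lying flat in the same row as the parts. A bystander: leave it.
Mind the look-alikes: they are no part of the job. Of the things shaped like the part that bears roof_mid, the wooden one is meant.

How it is judged (in metres and radians):
At the end, for the whole second after the job is handed in: Bonnet on the chassis, lamps forward, front within 10 mm of the deck end; cab behind it, gap at most 12 mm; roof within 10 mm of the middle of the cab's top; crate on the trailer within 14 mm of the middle; all within 10 mm of centre across, 0.2 rad of lengthwise, upright, released, at rest (x of bonnet_mid in the frame of chassis between 0.043 and 0.063 m and y of bonnet_mid in the frame of chassis between -0.01 and 0.01 m and z of bonnet_mid in the frame of chassis between 0.061 and 0.069 m and x of chassis in the frame of bonnet_mid below -0.02 m and angle between the x axis of each of bonnet_mid, cab_mid and the x axis of chassis, either way round below 0.2 rad and x of bonnet_mid in the frame of cab_mid between 0.049 and 0.064 m and y of cab_mid in the frame of chassis between -0.01 and 0.01 m and z of cab_mid in the frame of chassis between 0.071 and 0.079 m and x of roof_mid in the frame of cab_mid between -0.018 and 0.002 m and y of roof_mid in the frame of cab_mid between -0.01 and 0.01 m and z of roof_mid in the frame of cab_mid between 0.034 and 0.04 m and angle between the x axis of roof_mid and the x axis of cab_mid, either way round below 0.2 rad and x of crate_mid in the frame of trailer between -0.014 and 0.014 m and y of crate_mid in the frame of trailer between -0.01 and 0.01 m and z of crate_mid in the frame of trailer between 0.061 and 0.069 m and angle between the x axis of crate_mid and the x axis of trailer, either way round below 0.2 rad and angle between each of bonnet_mid, cab_mid, roof_mid, crate_mid's own z axis and vertical below 0.1 rad and linear speed of each of bonnet, cab, roof, crate below 0.02 m/s); the robot touches nothing.
It fails at once if the glue bottle is moved more than 20 mm (distance of glue_mid from where it was at the start of the episode above 0.02 m).
It fails at once if the sanding block is moved more than 20 mm (distance of sanding_block_mid from where it was at the start of the episode above 0.02 m).
It also fails if it takes over 115 s, if anything falls off the work surface, if the arm or the gripper's body presses on something with over 40 N, if the wrist force passes 120 N, or if a joint passes its speed limit or range.

### The arm

A 7-joint arm with a two-finger parallel gripper is mounted at the origin on the work surface. World frame = base frame: x ahead of the robot, y to its left, z up, the work surface at z = 0. Lengths are in m, angles in degrees, forces in N, time in s.
With the tool pointing down it reaches from about 0.425 to 0.875 m from the base axis. Payload 8.4 kg.
Tool frame: the origin (TCP) lies at the very end of the fingers, on their centre line; the grasp point (between the pads) lies 19 mm behind it (manip.pinch_z is the distance from the TCP to the grasp point, in m); z points along the fingers, y is the line along which they close (so a half turn about z gives the same grasp; the last joint's range is limited). The gripper opens to 87 mm and grips with 3 to 60 N. Pads are 19 mm wide; open, the fingers measure 117 mm over their backs; the gripper's body (75 mm by 190 mm) begins 51 mm behind the grasp point.
Start: joints at [57.628, 19.091, 2.286, 83.961, -0.768, 76.965, -3.352], TCP at [0.292, -0.581, 0.223] pointing down, gripper open.
Joint ranges: [-147.57, 147.57], [-21.85, 119.76], [-74.77, 79.35], [14.55, 137.4], [-85.83, 265.84], [4.83, 119.75], [-152.11, 152.11]. Speed limits (degrees/s): [127.2, 127.2, 159.86, 159.86, 180, 180, 180].

### API

Orientations are given as a 3x3 rotation matrix whose columns are the frame's x, y, z axes.
In Python, from workcell import manip gives the robot as it stands.
- The arm moves only by the tool play_rows, never from a script. Its argument "steps" is a list that holds one entry, the list of rows, each a list of 5 numbers: the shift along the tool's x, y, z in m, then the turn about the tool's z in rad, then the finger opening in m, from 0 to 0.087. In form: [[[tx, ty, tz, roll, fingers], ...]]. A call has 1 to 8 rows; each row is the pose to reach, as a shift and turn from the pose commanded when the call began, along the tool's axes at that moment; what a row does not reach only later rows make up. A row lasts 1/12 s, in which the tool goes at most 41.7 mm and 7.16 degrees, less where a joint would pass 70% of its speed; a pose out of reach is approached as far as the arm can. A call with a gripper value outside its range is refused whole. The fingers move at their own pace and stop on an object; "grip_force" is the grip in N (left out, the last holds). Time passes only in rows, so rows that repeat a pose let the fingers close. It gives the time, the measured TCP pose, the force, the opening and the grip force at its end, in the units of the state.
- manip.observe(): the state, without advancing time (a new reading comes with each control period).
- manip.capture(name): name is "scene" or "side" or "wrist"; returns the picture (480x640x3 uint8, red, green, blue); there is no depth.
- manip.camera_info(name): a dict with "camera_matrix" (3x3 intrinsics, pixels), "rvec" (rotation vector, rad) and "tvec" (3), from world to camera coordinates, as OpenCV has them; the wrist camera has in their place "tool_from_camera" (4x4, takes a point from camera to tool coordinates, whose origin is the TCP and whose axes are the flange's). Camera axes: x right, y down, z forward; pixel columns grow to the right and rows downward; lengths in m; the calibration is good to about 2 mm. A picture is of the moment at which its call begins: read the wrist's pose just before it. camera_info takes no time and is no camera call.
- manip.job_done(): hands the job in; it is judged then, once.
The state is a dict: "time_s": time; "q": joint angles; "dq": joint speeds; "effort": joint torques, N m; "tool_pos": TCP position; "eef_rot": TCP orientation; "contact_force": force on the tool from outside, world axes, zero at the start; "ft_torque": the same for the moment, N m; "gripper_width": finger opening in m; "gripper_force": force on a finger pad.
Only numpy, scipy, OpenCV 4.12 (cv2) and the standard library are available. Lean on these libraries where they do the work, as an engineer would, in place of code of your own. Each camera call takes 0.05 s, during which the arm holds its last target. There are 200 camera calls.

## Working session

There is one attempt and no reset: what is moved stays moved. The work goes in short steps, Python scripts to look and compute and a tool call to move; the robot and the scene stay as the last step left them, time stands still between calls to the robot, and variables do not carry over. Pictures are saved under pics/ and viewed, at most 14 in all, crops included, and the job is handed in when it is done.

Besides the shell and the picture viewer there is one more tool, called by a JSON object that holds its "method" and its "body". play_rows: Moves the arm, as the interface text tells. Its arguments: {"type":"object","properties":{"steps":{"type":"array"},"grip_force":{"type":"number"}},"required":["steps"]}

```bash
mkdir -p pics; ls; python3 - <<'E'
from workcell import manip
import cv2
for n in ("scene","side"):
    cv2.imwrite(f"pics/{n}0.png",manip.capture(n)[:,:,::-1])
    i=manip.camera_info(n); R=cv2.Rodrigues(i["rvec"])[0]; print(n,-R.T@i["tvec"].ravel(),R[2])
s=manip.observe(); print(s["time_s"],s["tool_pos"],s["eef_rot"],s["gripper_width"])
print(manip.camera_info("wrist"))
E
```

```text
pics
scene [0.77597223 0.36253168 0.69241549] [-0.34203868 -0.4697753  -0.81383088]
side [0.27242522 0.65219108 0.46407734] [ 0.32414002 -0.81364477 -0.48261313]
0.1 [ 0.29172214 -0.58040648  0.22174422] [[ 8.93475833e-01  4.49110649e-01 -7.48543010e-04]
 [ 4.49111257e-01 -8.93474997e-01  1.22834991e-03]
 [-1.17139439e-04 -1.43368005e-03 -9.99998965e-01]] 0.0869194275860892
{'camera_matrix': array([[404.82080119,   0.        , 316.97643231],
       [  0.        , 404.82080119, 231.98124602],
       [  0.        ,   0.        ,   1.        ]]), 'tool_from_camera': array([[-6.20836206e-04, -9.64890113e-01, -2.62653165e-01,
         7.21645297e-02],
       [ 9.99999681e-01, -7.30956690e-04,  3.21552855e-04,
        -4.27099309e-04],
       [-5.02251259e-04, -2.62652882e-01,  9.64890259e-01,
        -1.63173560e-01],
       [ 0.00000000e+00,  0.00000000e+00,  0.00000000e+00,
         1.00000000e+00]])}
```

View pics/scene0.png

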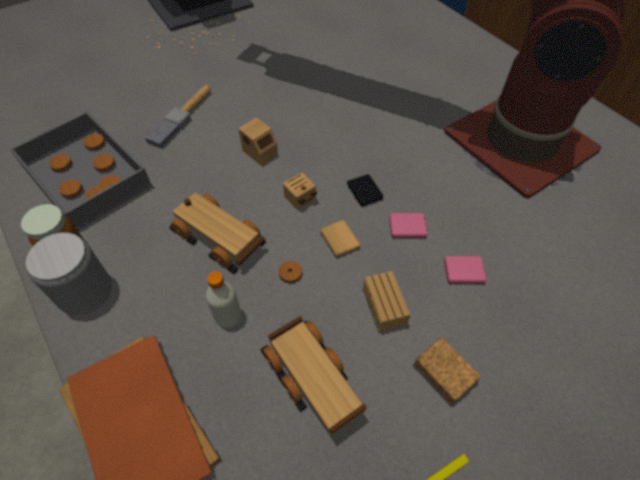

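View pics/side0.png

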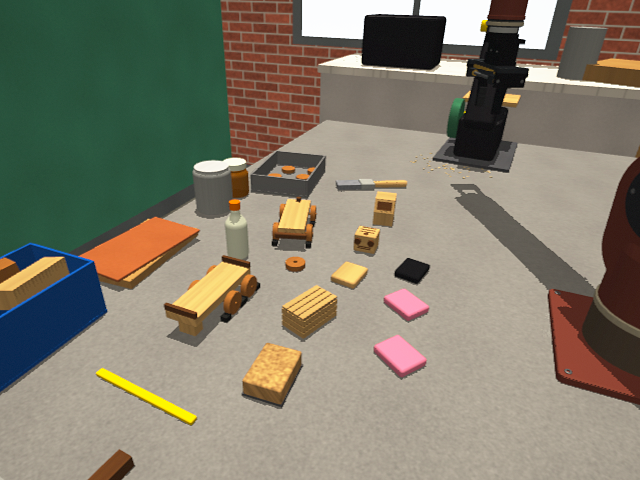

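Scene view: cab (258,140), bonnet (300,190), chassis (217,228), trailer (312,375), crate (386,300), glue bottle (223,302) and sanding block (447,370). The plates are wooden (340,238), black (365,190) and pink (408,225), (465,269). The wooden plate matches the roof; I'll confirm it in the enlarged crop.

```bash
python3 - <<'E'
import cv2
a=cv2.imread("pics/scene0.png")
cv2.imwrite("pics/c1.png",cv2.resize(a[110:275,165:375],None,fx=3.6,fy=3.6,interpolation=cv2.INTER_CUBIC))
cv2.imwrite("pics/c2.png",cv2.resize(a[260:440,250:490],None,fx=3.3,fy=3.3,interpolation=cv2.INTER_CUBIC))
E
```

```text
(no output)
```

View pics/c1.png

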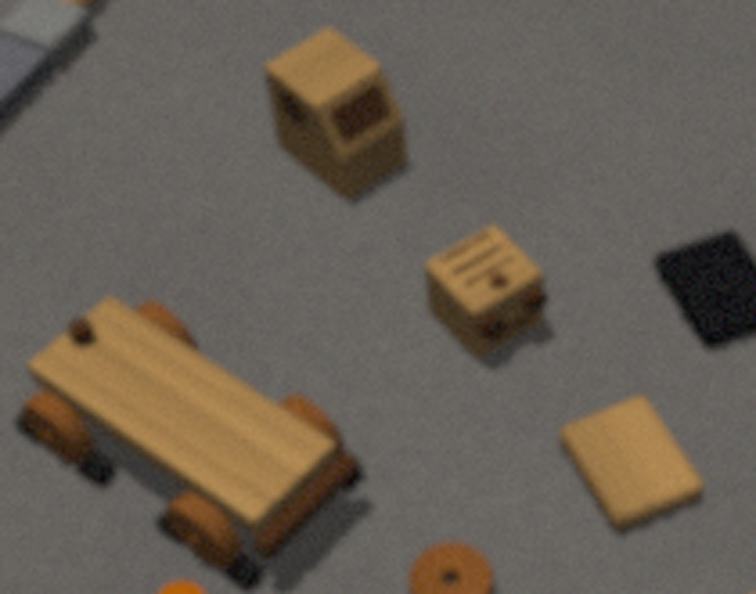

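View pics/c2.png

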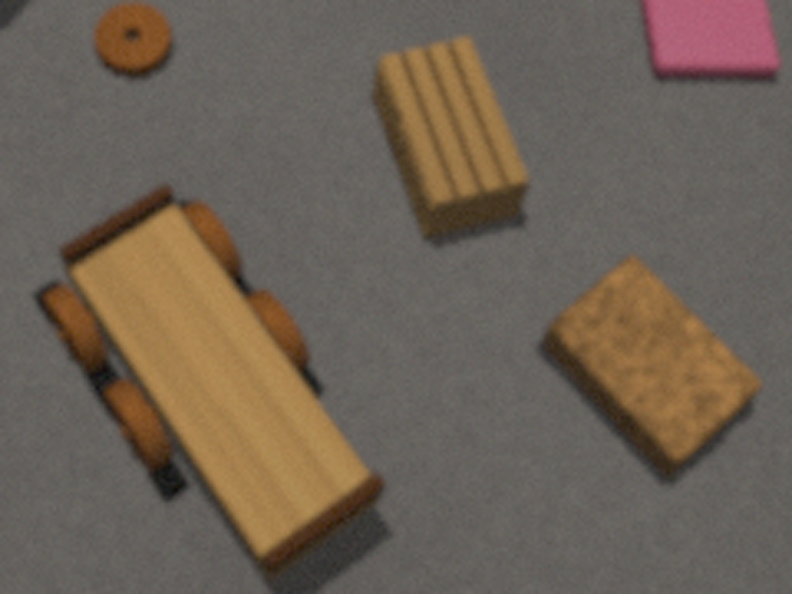

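The wooden plate (crop 1: 632,462) is the roof: 64x50 outline and wood grain, while the others are black or pink. Chassis pin is at the (70,332) end, so the front is by (297,485). Bonnet lamps and the cab windscreen both face lower right. Next, the positions.

```bash
cat > h.py <<'E'
import numpy as np, cv2
from workcell import manip
def ray(K,R,C,uv,z):  # R: cam->world
    d=R@np.linalg.inv(K)@np.array([uv[0],uv[1],1.]); return C+d*(z-C[2])/d[2]
def scene(uv,z,n="scene"):
    i=manip.camera_info(n); R=cv2.Rodrigues(np.array(i["rvec"]))[0].T
    return ray(np.array(i["camera_matrix"]),R,-R@np.ravel(i["tvec"]),uv,z)
def wristpose():
    i=manip.camera_info("wrist"); s=manip.observe(); T=np.array(i["tool_from_camera"]); Rt=np.array(s["eef_rot"])
    return np.array(i["camera_matrix"]),Rt@T[:3,:3],np.array(s["tool_pos"])+Rt@T[:3,3]
def rect(P):  # P: rearL? order r1,r2,f1,f2 (r1-f2 along side): returns centre, yaw of rear->front, lengths
    P=np.array(P)[:,:2]; c=P.mean(0); v=(P[2]+P[3]-P[0]-P[1])/2
    w=(P[1]+P[2]-P[0]-P[3])/2
    return c.round(4),round(np.degrees(np.arctan2(v[1],v[0])),1),np.linalg.norm(v).round(4),np.linalg.norm(w).round(4)
E
python3 - <<'E'
from h import *
a=lambda p:(165+(p[0]+.5)/3.6-.5,110+(p[1]+.5)/3.6-.5)
b=lambda p:(250+(p[0]+.5)/3.3-.5,260+(p[1]+.5)/3.3-.5)
for n,f,z,P in [("chassis",a,.045,[(108,298),(32,366),(258,524),(335,447)]),
 ("cabtop",a,.06,[(330,28),(268,68),(318,105),(381,66)]),
 ("bonnet",a,.04,[(490,227),(428,267),(484,312),(543,270)]),
 ("roof",a,.013,[(642,397),(562,435),(622,530),(702,488)]),
 ("crate",b,.04,[(470,38),(380,57),(433,205),(527,182)]),
 ("trailer",b,.045,[(180,205),(72,265),(264,555),(374,478)]),
 ("sand",b,.028,[(632,258),(548,330),(672,466),(758,384)])]:
    print(n,*rect([scene(f(p),z) for p in P]))
print("glue",scene((215,277),.12))
E
```

```text
chassis [ 0.6362 -0.1377] 107.6 0.149 0.0529
cabtop [ 0.4673 -0.2869] 100.0 0.0418 0.0445
bonnet [ 0.4668 -0.131 ] 98.7 0.041 0.041
roof [ 0.4652 -0.0071] 81.6 0.0619 0.0463
crate [0.4837 0.1368] 69.1 0.0797 0.0456
trailer [0.6432 0.1736] 89.0 0.1457 0.0544
sand [0.4824 0.2731] 92.8 0.074 0.0547
glue [0.69692915 0.00538188 0.12      ]
```

```bash
cat >> h.py <<'E'
def rel(p,yaw,p0=None,yaw0=None):  # shift/roll from the current (or given) pose to a tool-down pose
    s=manip.observe(); R=np.array(s["eef_rot"])
    if p0 is None: p0=np.array(s["tool_pos"])
    if yaw0 is None: yaw0=np.degrees(np.arctan2(R[1,0],R[0,0]))
    c,q=np.cos(np.radians(yaw0)),np.sin(np.radians(yaw0)); d=np.array(p)-np.array(p0)
    return np.round([c*d[0]+q*d[1],q*d[0]-c*d[1],-d[2],-np.radians(yaw-yaw0)],4)
def plan(*wps,start=None):
    p0,y0=start if start else (None,None)
    for p,y in wps: print(p,y,"->",rel(p,y,p0,y0).tolist()); p0,y0=p,y
E
python3 - <<'E'
from h import *
# via pose, wrist look over bonnet
plan(((.467,-.131,.20),98.7),((.467,-.131,.012),98.7))
E
```

```text
(0.467, -0.131, 0.2) 98.7 -> [0.3584, -0.3228, 0.0217, -1.2569]
(0.467, -0.131, 0.012) 98.7 -> [0.0, 0.0, 0.188, -0.0]
```

{"method": "play_rows", "body": {"steps": [[[0.358, -0.323, 0.022, -1.257, 0.087], [0.358, -0.323, 0.022, -1.257, 0.087], [0.358, -0.323, 0.022, -1.257, 0.087], [0.358, -0.323, 0.022, -1.257, 0.087], [0.358, -0.323, 0.022, -1.257, 0.087], [0.358, -0.323, 0.022, -1.257, 0.087], [0.358, -0.323, 0.022, -1.257, 0.087], [0.358, -0.323, 0.022, -1.257, 0.087]]], "grip_force": 20}}

```text
time_s: 0.77
tool_pos: [0.4127, -0.2684, 0.2071]
eef_rot: [[0.099, 0.995, -0.0], [0.995, -0.099, -0.0], [-0.0, -0.0, -1.0]]
contact_force: [0.9, -0.3, 0.9]
gripper_width: 0.0872
gripper_force: 0.0
```

```bash
python3 - <<'E'
from h import *
s=manip.observe();print(s["time_s"],s["tool_pos"],s["q"])
plan(((.467,-.131,.20),98.7))
E
```

```text
0.7667 [ 0.41269264 -0.26837257  0.20714043] [ 43.2025652    2.13525908 -15.65975032 105.84289146   0.6220457
  72.11301834  21.68865184]
(0.467, -0.131, 0.2) 98.7 -> [0.1421, 0.0405, 0.0071, -0.2509]
```

{"method": "play_rows", "body": {"steps": [[[0.142, 0.04, 0.007, -0.25, 0.087], [0.142, 0.04, 0.007, -0.25, 0.087], [0.142, 0.04, 0.007, -0.25, 0.087], [0.142, 0.04, 0.007, -0.25, 0.087], [0.142, 0.04, 0.007, -0.25, 0.087], [0.142, 0.04, 0.007, -0.25, 0.087]]]}}

```text
time_s: 1.27
tool_pos: [0.4674, -0.1321, 0.2001]
eef_rot: [[-0.148, 0.989, -0.001], [0.989, 0.148, 0.0], [0.0, -0.001, -1.0]]
contact_force: [-0.3, -0.6, -0.9]
gripper_width: 0.0873
gripper_force: 0.0
```

```bash
python3 - <<'E'
from h import *
plan(((.467,-.131,.20),98.7))
K,R,C=wristpose(); I=manip.capture("wrist")[:,:,::-1].copy(); cv2.imwrite("pics/w1.png",I); np.savez("w1.npz",K=K,R=R,C=C)
E
```

```text
(0.467, -0.131, 0.2) 98.7 -> [0.0011, -0.0003, 0.0001, -0.0037]
```

View pics/w1.png

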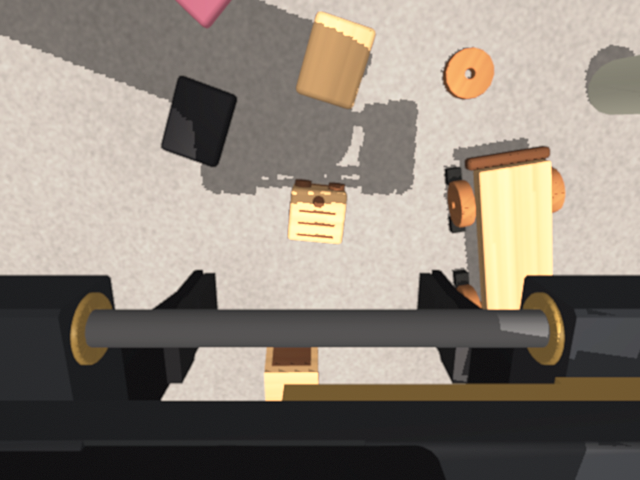

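```bash
python3 - <<'E'
from h import *
d=np.load("w1.npz");f=lambda p,z:ray(d["K"],d["R"],d["C"],p,z)
rl,rr=f((289,239),.04),f((341,243),.04); print("bonnet rear",rl,rr,np.linalg.norm(rl-rr))
v=rr-rl; u=np.array([-v[1],v[0],0]);u/=np.linalg.norm(u); print("c",(rl+rr)/2+.022*u,np.degrees(np.arctan2(u[1],u[0])))
for p in [(479,170),(551,161),(486,300),(553,272)]: print("ch",f(p,.045))
E
```

```text
bonnet rear [ 0.44781395 -0.15715639  0.04      ] [ 0.49114988 -0.15421954  0.04      ] 0.04343533051886354
c [ 0.4679944  -0.13373831  0.04      ] 93.87697214417385
ch [ 0.58768542 -0.07806716  0.045     ]
ch [ 0.64128601 -0.06306171  0.045     ]
ch [ 0.62129608 -0.1846917   0.045     ]
ch [ 0.67024339 -0.15166835  0.045     ]
```

```bash
python3 - <<'E'
from h import *
plan(((.4675,-.132,.012),96.5),((.4675,-.132,.15),96.5),((.6204,-.0884,.12),107.3),((.6204,-.0884,.0585),107.3))
E
```

```text
(0.4675, -0.132, 0.012) 96.5 -> [0.0015, 0.0007, 0.1881, 0.0321]
(0.4675, -0.132, 0.15) 96.5 -> [0.0, 0.0, -0.138, -0.0]
(0.6204, -0.0884, 0.12) 107.3 -> [0.026, 0.1569, 0.03, -0.1885]
(0.6204, -0.0884, 0.0585) 107.3 -> [0.0, 0.0, 0.0615, -0.0]
```

{"method": "play_rows", "body": {"steps": [[[0.001, 0.001, 0.15, 0.032, 0.087], [0.001, 0.001, 0.15, 0.032, 0.087], [0.001, 0.001, 0.15, 0.032, 0.087], [0.001, 0.001, 0.17, 0.032, 0.087], [0.001, 0.001, 0.188, 0.032, 0.087], [0.001, 0.001, 0.188, 0.032, 0.087], [0.001, 0.001, 0.188, 0.032, 0.03], [0.001, 0.001, 0.188, 0.032, 0.03]]]}}

```text
time_s: 1.98
tool_pos: [0.4691, -0.1333, 0.0139]
eef_rot: [[-0.111, 0.994, 0.002], [0.994, 0.111, -0.001], [-0.001, 0.002, -1.0]]
contact_force: [0.2, -0.3, 0.4]
gripper_width: 0.0799
gripper_force: 0.0
```

{"method": "play_rows", "body": {"steps": [[[0, 0, 0, 0, 0.03], [0, 0, 0, 0, 0.03], [0, 0, 0, 0, 0.03], [0, 0, 0, 0, 0.03]]]}}

```text
time_s: 2.32
tool_pos: [0.4687, -0.1325, 0.0133]
eef_rot: [[-0.113, 0.994, 0.001], [0.994, 0.113, -0.001], [-0.001, 0.001, -1.0]]
contact_force: [0.1, -0.3, -0.0]
gripper_width: 0.0548
gripper_force: 0.0
```

{"method": "play_rows", "body": {"steps": [[[0, 0, 0, 0, 0.03], [0, 0, 0, 0, 0.03], [0, 0, 0, 0, 0.03], [0, 0, 0, 0, 0.03], [0, 0, -0.02, 0, 0.03], [0, 0, -0.06, 0, 0.03], [0, 0, -0.1, 0, 0.03], [0, 0, -0.137, 0, 0.03]]]}}

```text
time_s: 2.98
tool_pos: [0.4678, -0.1318, 0.1511]
eef_rot: [[-0.113, 0.994, -0.0], [0.994, 0.113, 0.001], [0.001, -0.0, -1.0]]
contact_force: [1.4, -1.6, -0.2]
gripper_width: 0.0463
gripper_force: 19.6
```

{"method": "play_rows", "body": {"steps": [[[0.026, 0.157, 0.03, -0.188, 0.03], [0.026, 0.157, 0.03, -0.188, 0.03], [0.026, 0.157, 0.03, -0.188, 0.03], [0.026, 0.157, 0.03, -0.188, 0.03], [0.026, 0.157, 0.03, -0.188, 0.03], [0.026, 0.157, 0.03, -0.188, 0.03], [0.026, 0.157, 0.03, -0.188, 0.03]]]}}

```text
time_s: 3.57
tool_pos: [0.6206, -0.0887, 0.1187]
eef_rot: [[-0.297, 0.955, -0.002], [0.955, 0.297, 0.0], [0.001, -0.001, -1.0]]
contact_force: [-0.1, -0.5, 0.2]
gripper_width: 0.0467
gripper_force: 19.6
```

```bash
python3 - <<'E'
from h import *
plan(((.6204,-.0884,.0585),107.3))
cv2.imwrite("pics/w2.png",manip.capture("wrist")[:,:,::-1])
K,R,C=wristpose();np.savez("w2.npz",K=K,R=R,C=C)
E
```

```text
(0.6204, -0.0884, 0.0585) 107.3 -> [0.0003, -0.0001, 0.0602, -0.0007]
```

View pics/w2.png

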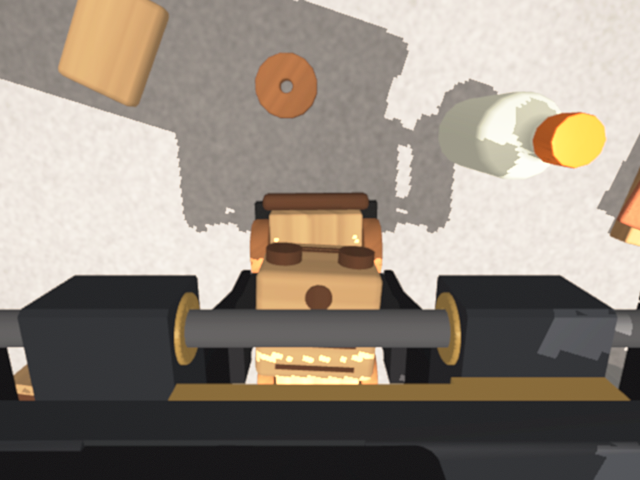

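```bash
python3 - <<'E'
from h import *
d=np.load("w2.npz");f=lambda p,z:ray(d["K"],d["R"],d["C"],p,z)
a,b=f((268,210),.045),f((363,210),.045); print(a,b,np.linalg.norm(a-b),(a+b)/2)
print("glue",f((571,139),.12))
# bonnet in tool: top at tcp+.028, front top edge row ~ 262
z=manip.observe()["tool_pos"][2]+.028
a,b=f((257,280),z),f((381,280),z); print("bonnet",(a+b)/2, np.linalg.norm(a-b)); print("dot",f((318,299),z))
E
```

```text
[ 0.58647971 -0.07761024  0.045     ] [ 0.64084178 -0.06078294  0.045     ] 0.056906886279481865 [ 0.61366075 -0.06919659  0.045     ]
glue [0.6963519  0.00296433 0.12      ]
bonnet [ 0.61636612 -0.07211461  0.14725595] 0.04434570961799329
dot [ 0.61821224 -0.07926374  0.14725595]
```

{"method": "play_rows", "body": {"steps": [[[0, 0, 0.03, 0, 0.03], [0, 0, 0.05, 0, 0.03], [0, 0, 0.057, 0, 0.03], [0, 0, 0.0605, 0, 0.03], [0, 0, 0.0605, 0, 0.03], [0, 0, 0.0605, 0, 0.065], [0, 0, 0.0605, 0, 0.065], [0, 0, 0.0605, 0, 0.065]]]}}

```text
time_s: 4.28
tool_pos: [0.622, -0.0889, 0.0602]
eef_rot: [[-0.296, 0.955, 0.002], [0.955, 0.296, -0.0], [-0.001, 0.002, -1.0]]
contact_force: [-1.1, 0.0, -0.2]
gripper_width: 0.0589
gripper_force: 0.0
```

```bash
python3 - <<'E'
from h import *
p=manip.observe()["tool_pos"]
plan(((.6204,-.0884,.17),107.3),((.467,-.287,.16),100),((.467,-.287,.026),100),((.467,-.287,.17),100))
E
```

```text
(0.6204, -0.0884, 0.17) 107.3 -> [0.0009, -0.0014, -0.1098, -0.0011]
(0.467, -0.287, 0.16) 100 -> [-0.144, -0.2055, 0.01, 0.1274]
(0.467, -0.287, 0.026) 100 -> [0.0, 0.0, 0.134, -0.0]
(0.467, -0.287, 0.17) 100 -> [0.0, 0.0, -0.144, -0.0]
```

{"method": "play_rows", "body": {"steps": [[[0, 0, 0, 0, 0.065], [0, 0, -0.04, 0, 0.075], [0, 0, -0.08, 0, 0.087], [0, 0, -0.11, 0, 0.087], [-0.143, -0.207, -0.11, 0.127, 0.087], [-0.143, -0.207, -0.11, 0.127, 0.087], [-0.143, -0.207, -0.11, 0.127, 0.087], [-0.143, -0.207, -0.11, 0.127, 0.087]]]}}

```text
time_s: 4.95
tool_pos: [0.5173, -0.2209, 0.1696]
eef_rot: [[-0.174, 0.985, 0.001], [0.985, 0.174, -0.001], [-0.001, 0.001, -1.0]]
contact_force: [1.0, -0.5, 0.0]
gripper_width: 0.0869
gripper_force: 0.0
```

```bash
python3 - <<'E'
from h import *
plan(((.467,-.287,.17),100))
E
```

```text
(0.467, -0.287, 0.17) 100 -> [-0.0563, -0.061, -0.0004, 0.0001]
```

{"method": "play_rows", "body": {"steps": [[[-0.056, -0.061, 0, 0, 0.087], [-0.056, -0.061, 0, 0, 0.087], [-0.056, -0.061, 0, 0, 0.087], [-0.056, -0.061, 0, 0, 0.087]]]}}

```text
time_s: 5.28
tool_pos: [0.4663, -0.2882, 0.1694]
eef_rot: [[-0.168, 0.986, 0.0], [0.986, 0.168, -0.001], [-0.001, -0.0, -1.0]]
contact_force: [0.3, 0.3, 0.1]
gripper_width: 0.0871
gripper_force: 0.0
```

```bash
python3 - <<'E'
from h import *
plan(((.467,-.287,.026),100))
K,R,C=wristpose();np.savez("w3.npz",K=K,R=R,C=C)
cv2.imwrite("pics/w3.png",manip.capture("wrist")[:,:,::-1])
E
```

```text
(0.467, -0.287, 0.026) 100 -> [0.0011, 0.0009, 0.1434, -0.006]
```

View pics/w3.png

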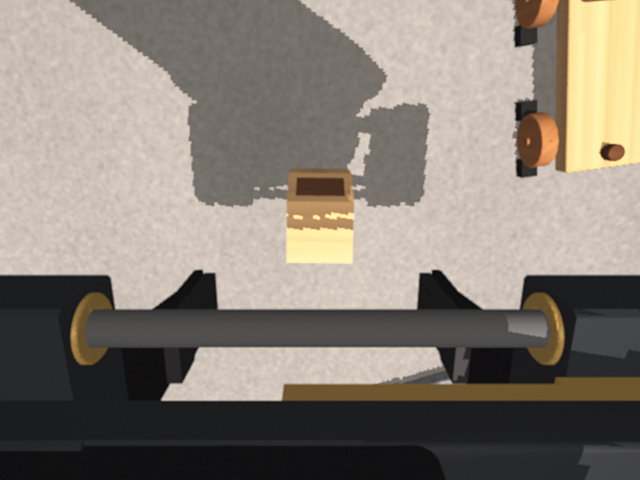

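```bash
python3 - <<'E'
from h import *
d=np.load("w3.npz");f=lambda p,z:ray(d["K"],d["R"],d["C"],p,z)
a,b=f((287,264),.06),f((353,264),.06);u=np.array([-(b-a)[1],(b-a)[0],0]);u/=np.linalg.norm(u)
print((a+b)/2+.022*u,np.linalg.norm(a-b),np.degrees(np.arctan2(u[1],u[0])), f((320,201),.06))
for p in [(556,0),(566,173),(640,164)]: print(f(p,.045))
plan(((.467,-.287,.026),100),((.467,-.287,.17),100),((.6394,-.1492,.16),107.3))
E
```

```text
[ 0.46936012 -0.29158437  0.06      ] 0.04706930683697015 99.62818203697232 [ 0.46532499 -0.26830569  0.06      ]
[ 0.59200672 -0.11802661  0.045     ]
[ 0.63418581 -0.22219073  0.045     ]
[ 0.68345006 -0.20743247  0.045     ]
(0.467, -0.287, 0.026) 100 -> [-0.0007, -0.0009, 0.1433, -0.0026]
(0.467, -0.287, 0.17) 100 -> [0.0, 0.0, -0.144, -0.0]
(0.6394, -0.1492, 0.16) 107.3 -> [0.1058, 0.1937, 0.01, -0.1274]
```

{"method": "play_rows", "body": {"steps": [[[-0.003, 0, 0.08, 0, 0.087], [-0.003, 0, 0.08, 0, 0.06], [-0.003, 0, 0.12, 0, 0.06], [-0.003, 0, 0.143, 0, 0.06], [-0.003, 0, 0.143, 0, 0.03], [-0.003, 0, 0.143, 0, 0.03], [-0.003, 0, 0.143, 0, 0.03], [-0.003, 0, 0.143, 0, 0.03]]]}}

```text
time_s: 6.0
tool_pos: [0.4704, -0.2888, 0.0282]
eef_rot: [[-0.174, 0.985, 0.003], [0.985, 0.174, -0.002], [-0.002, 0.003, -1.0]]
contact_force: [-0.9, -0.9, -0.0]
gripper_width: 0.0483
gripper_force: 0.2
```

{"method": "play_rows", "body": {"steps": [[[0, 0, 0, 0, 0.03], [0, 0, 0, 0, 0.03], [0, 0, 0, 0, 0.03], [0, 0, -0.02, 0, 0.03], [0, 0, -0.06, 0, 0.03], [0, 0, -0.1, 0, 0.03], [0, 0, -0.135, 0, 0.03], [0, 0, -0.135, 0, 0.03]]]}}

```text
time_s: 6.67
tool_pos: [0.4722, -0.2903, 0.1696]
eef_rot: [[-0.173, 0.985, 0.01], [0.985, 0.173, -0.007], [-0.008, 0.009, -1.0]]
contact_force: [1.9, 0.4, -0.7]
gripper_width: 0.0457
gripper_force: 20.0
```

```bash
python3 - <<'E'
from h import *
plan(((.640,-.151,.15),107.6),((.640,-.151,.0735),107.6))
E
```

```text
(0.64, -0.151, 0.15) 107.6 -> [0.1081, 0.1894, 0.0196, -0.1333]
(0.64, -0.151, 0.0735) 107.6 -> [0.0, 0.0, 0.0765, -0.0]
```

{"method": "play_rows", "body": {"steps": [[[0.109, 0.191, 0.015, -0.133, 0.03], [0.109, 0.191, 0.015, -0.133, 0.03], [0.109, 0.191, 0.015, -0.133, 0.03], [0.109, 0.191, 0.015, -0.133, 0.03], [0.109, 0.191, 0.015, -0.133, 0.03], [0.109, 0.191, 0.015, -0.133, 0.03], [0.109, 0.191, 0.015, -0.133, 0.03], [0.109, 0.191, 0.015, -0.133, 0.03]]]}}

```text
time_s: 7.33
tool_pos: [0.6381, -0.1472, 0.1459]
eef_rot: [[-0.304, 0.953, 0.0], [0.953, 0.304, 0.0], [0.0, 0.0, -1.0]]
contact_force: [-0.3, -0.5, -0.1]
gripper_width: 0.0462
gripper_force: 20.0
```

```bash
python3 - <<'E'
from h import *
K,R,C=wristpose();np.savez("w4.npz",K=K,R=R,C=C)
cv2.imwrite("pics/w4.png",manip.capture("wrist")[:,:,::-1])
plan(((.640,-.151,.0735),107.6))
E
```

```text
(0.64, -0.151, 0.0735) 107.6 -> [-0.0029, 0.0018, 0.0725, -0.0005]
```

View pics/w4.png

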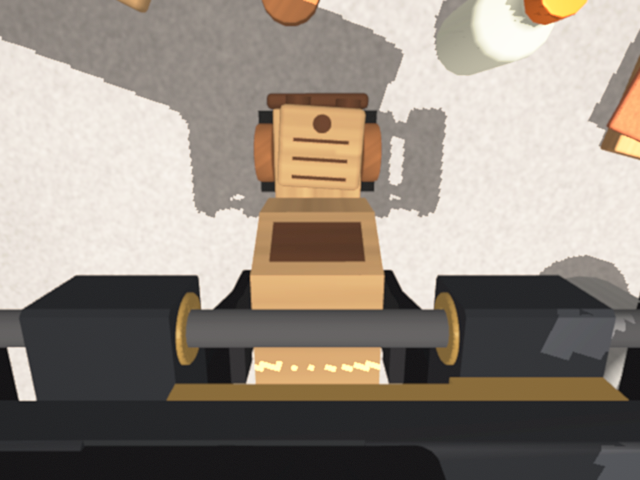

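```bash
python3 - <<'E'
from h import *
d=np.load("w4.npz");f=lambda p,z:ray(d["K"],d["R"],d["C"],p,z)
yaw=np.radians(107.6);c0=np.array([.637,-.1405,0]);fx=np.array([np.cos(yaw),np.sin(yaw),0]);fy=np.array([-fx[1],fx[0],0])
ch=lambda P:(np.array([(P-c0)@fx,(P-c0)@fy])*1e3).round(1)
P=[f(p,.085) for p in [(361,190),(279,184),(281,104),(363,109)]]; print(rect(P),[ch(p) for p in P])
z=manip.observe()["tool_pos"][2]
print("tool",ch(manip.observe()["tool_pos"])," windscreen foot",ch(f((263,211),z+.005)),ch(f((376,211),z+.005)),"top front",ch(f((252,275),z+.033)),ch(f((383,275),z+.033)))
print("deck edge",ch(f((272,190),.045)),ch(f((363,197),.045)))
E
```

```text
(array([ 0.6228, -0.0907]), np.float64(106.4), np.float64(0.0429), np.float64(0.0446)) [array([ 28.7, -23.9]), array([32. , 21.8]), array([74.4, 19.7]), array([ 71.9, -23.7])]
tool [-8.   2.1]  windscreen foot [31.  22.2] [ 31.  -22.9] top front [14.6 22.9] [ 14.7 -22. ]
deck edge [22.1 30.2] [ 17.5 -29.8]
```

{"method": "play_rows", "body": {"steps": [[[-0.0035, 0.001, 0.02, 0, 0.03], [-0.0035, 0.001, 0.045, 0, 0.03], [-0.0035, 0.001, 0.06, 0, 0.03], [-0.0035, 0.001, 0.07, 0, 0.03], [-0.0035, 0.001, 0.073, 0, 0.03], [-0.0035, 0.001, 0.073, 0, 0.03], [-0.0035, 0.001, 0.073, 0, 0.065], [-0.0035, 0.001, 0.073, 0, 0.065]]]}}

```text
time_s: 8.05
tool_pos: [0.6401, -0.1519, 0.0739]
eef_rot: [[-0.301, 0.954, 0.002], [0.954, 0.301, -0.001], [-0.001, 0.001, -1.0]]
contact_force: [0.3, -0.4, 0.6]
gripper_width: 0.0527
gripper_force: 0.0
```

```bash
python3 - <<'E'
from h import *
p=manip.observe()["tool_pos"]
plan(((p[0],p[1],.16),107.6),((.465,-.007,.16),81.6))
E
```

```text
(np.float64(0.6400748616282704), np.float64(-0.1519121029106901), 0.16) 107.6 -> [0.0, 0.0, -0.0861, -0.0012]
(0.465, -0.007, 0.16) 81.6 -> [0.1911, -0.1231, -0.0, 0.4538]
```

{"method": "play_rows", "body": {"steps": [[[0, 0, 0, 0, 0.065], [0, 0, -0.03, 0, 0.065], [0, 0, -0.07, 0, 0.087], [0, 0, -0.1, 0, 0.087], [0.191, -0.123, -0.1, 0.453, 0.087], [0.191, -0.123, -0.1, 0.453, 0.087], [0.191, -0.123, -0.1, 0.453, 0.087], [0.191, -0.123, -0.1, 0.453, 0.087]]]}}

```text
time_s: 8.72
tool_pos: [0.5101, -0.0438, 0.1732]
eef_rot: [[0.153, 0.988, 0.001], [0.988, -0.153, -0.0], [0.0, 0.001, -1.0]]
contact_force: [0.4, 0.4, 1.4]
gripper_width: 0.086
gripper_force: 0.0
```

```bash
python3 - <<'E'
from h import *
plan(((.465,-.007,.17),81.6))
E
```

```text
(0.465, -0.007, 0.17) 81.6 -> [0.0295, -0.0502, 0.0032, -0.0068]
```

{"method": "play_rows", "body": {"steps": [[[0.029, -0.05, 0.003, 0, 0.087], [0.029, -0.05, 0.003, 0, 0.087], [0.029, -0.05, 0.003, 0, 0.087], [0.029, -0.05, 0.003, 0, 0.087]]]}}

```text
time_s: 9.05
tool_pos: [0.466, -0.0085, 0.1707]
eef_rot: [[0.144, 0.99, 0.002], [0.99, -0.144, -0.001], [-0.001, 0.002, -1.0]]
contact_force: [0.7, 1.1, -0.2]
gripper_width: 0.0868
gripper_force: 0.0
```

```bash
python3 - <<'E'
from h import *
d=np.load("w1.npz");f=lambda p,z:ray(d["K"],d["R"],d["C"],p,z)
print(rect([f(p,.012) for p in [(353,108),(297,91),(317,11),(376,31)]]))
K,R,C=wristpose();np.savez("w5.npz",K=K,R=R,C=C)
cv2.imwrite("pics/w5.png",manip.capture("wrist")[:,:,::-1])
E
```

```text
(array([ 0.465 , -0.0119]), np.float64(82.7), np.float64(0.0611), np.float64(0.0485))
```

View pics/w5.png

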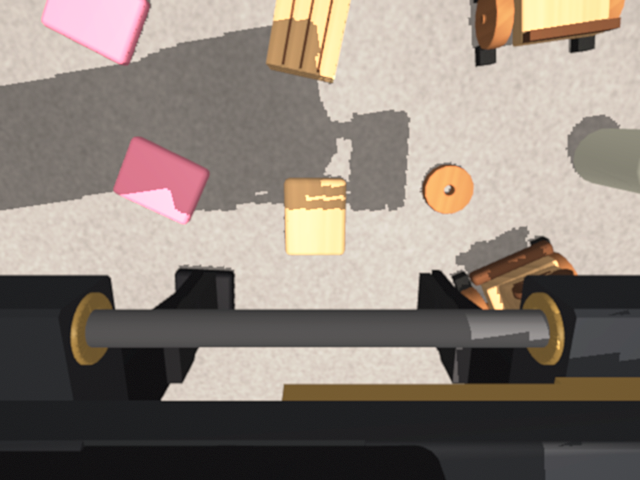

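```bash
python3 - <<'E'
from h import *
d=np.load("w5.npz");f=lambda p,z:ray(d["K"],d["R"],d["C"],p,z)
r=rect([f(p,.012) for p in [(345,255),(285,255),(285,178),(345,178)]]); print(r)
plan(((*r[0],.003),r[1]),((*r[0],.17),r[1]))
E
```

```text
(array([ 0.4644, -0.0116]), np.float64(81.6), np.float64(0.0645), np.float64(0.049))
(np.float64(0.4644), np.float64(-0.0116), 0.003) 81.6 -> [-0.0027, -0.0019, 0.1676, 0.0007]
(np.float64(0.4644), np.float64(-0.0116), 0.17) 81.6 -> [0.0, 0.0, -0.167, -0.0]
```

{"method": "play_rows", "body": {"steps": [[[-0.003, -0.002, 0.08, 0, 0.07], [-0.003, -0.002, 0.1, 0, 0.07], [-0.003, -0.002, 0.14, 0, 0.07], [-0.003, -0.002, 0.157, 0, 0.07], [-0.003, -0.002, 0.165, 0, 0.07], [-0.003, -0.002, 0.167, 0, 0.07], [-0.003, -0.002, 0.167, 0, 0.035], [-0.003, -0.002, 0.167, 0, 0.035]]]}}

```text
time_s: 9.77
tool_pos: [0.465, -0.0118, 0.0038]
eef_rot: [[0.146, 0.989, 0.001], [0.989, -0.146, 0.0], [0.0, 0.001, -1.0]]
contact_force: [0.4, -0.1, 0.3]
gripper_width: 0.0636
gripper_force: 0.0
```

{"method": "play_rows", "body": {"steps": [[[0, 0, 0, 0, 0.035], [0, 0, 0, 0, 0.035], [0, 0, 0, 0, 0.035], [0, 0, 0, 0, 0.035], [0, 0, 0, 0, 0.035], [0, 0, -0.02, 0, 0.035], [0, 0, -0.06, 0, 0.035], [0, 0, -0.1, 0, 0.035]]]}}

```text
time_s: 10.43
tool_pos: [0.4622, -0.0112, 0.1032]
eef_rot: [[0.145, 0.989, -0.003], [0.989, -0.145, 0.001], [0.0, -0.003, -1.0]]
contact_force: [2.2, -0.5, -0.5]
gripper_width: 0.0498
gripper_force: 20.0
```

{"method": "play_rows", "body": {"steps": [[[0, 0, -0.04, 0, 0.035], [0, 0, -0.065, 0, 0.035], [0, 0, -0.065, 0, 0.035]]]}}

```text
time_s: 10.68
tool_pos: [0.4667, -0.0113, 0.1738]
eef_rot: [[0.145, 0.989, 0.009], [0.989, -0.145, -0.001], [0.0, 0.009, -1.0]]
contact_force: [2.6, 0.6, -1.0]
gripper_width: 0.0496
gripper_force: 20.0
```

```bash
python3 - <<'E'
from h import *
plan(((.640,-.152,.16),107.6),((.640,-.152,.108),107.6))
E
```

```text
(0.64, -0.152, 0.16) 107.6 -> [-0.114, 0.1919, 0.0138, -0.4531]
(0.64, -0.152, 0.108) 107.6 -> [0.0, 0.0, 0.052, -0.0]
```

{"method": "play_rows", "body": {"steps": [[[-0.114, 0.194, 0.011, -0.453, 0.035], [-0.114, 0.194, 0.011, -0.453, 0.035], [-0.114, 0.194, 0.011, -0.453, 0.035], [-0.114, 0.194, 0.011, -0.453, 0.035], [-0.114, 0.194, 0.011, -0.453, 0.035], [-0.114, 0.194, 0.011, -0.453, 0.035], [-0.114, 0.194, 0.011, -0.453, 0.035], [-0.114, 0.194, 0.011, -0.453, 0.035]]]}}

```text
time_s: 11.35
tool_pos: [0.6389, -0.1529, 0.1555]
eef_rot: [[-0.301, 0.954, -0.002], [0.954, 0.301, 0.001], [0.002, -0.001, -1.0]]
contact_force: [0.0, -0.2, 0.1]
gripper_width: 0.0497
gripper_force: 20.0
```

```bash
python3 - <<'E'
from h import *
plan(((.640,-.152,.1085),107.6))
K,R,C=wristpose();np.savez("w6.npz",K=K,R=R,C=C)
cv2.imwrite("pics/w6.png",manip.capture("wrist")[:,:,::-1])
E
```

```text
(0.64, -0.152, 0.1085) 107.6 -> [0.0006, 0.0013, 0.047, -0.0012]
```

View pics/w6.png

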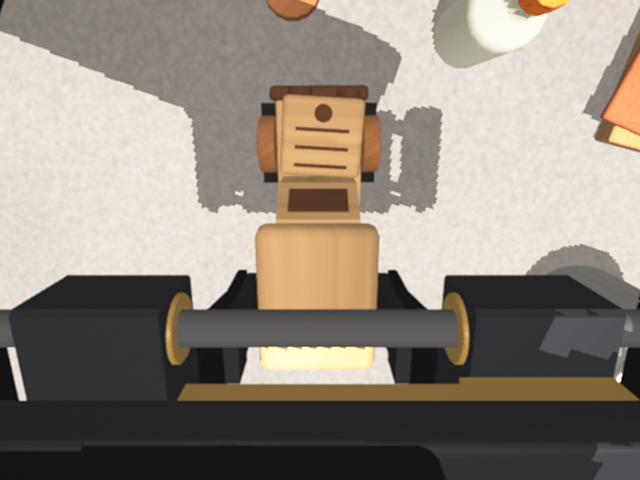

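```bash
python3 - <<'E'
from h import *
d=np.load("w6.npz");f=lambda p,z:ray(d["K"],d["R"],d["C"],p,z)
yaw=np.radians(107.6);c0=np.array([.637,-.1405,0]);fx=np.array([np.cos(yaw),np.sin(yaw),0]);fy=np.array([-fx[1],fx[0],0])
ch=lambda P:(np.array([(P-c0)@fx,(P-c0)@fy])*1e3).round(1)
z=manip.observe()["tool_pos"][2]
print("tool",ch(manip.observe()["tool_pos"]),"roof",ch(f((257,226),z+.008)),ch(f((378,226),z+.008)),ch(f((262,368),z+.008)),ch(f((374,368),z+.008)))
print("cab foot",ch(f((278,180),.077)),ch(f((360,180),.077)))
E
```

```text
tool [-11.3   1.9] roof [20.  25.2] [ 20.  -22.6] [-43.8  25.6] [-43.8 -23.2]
cab foot [26.2 24.9] [ 26.1 -24.1]
```

{"method": "play_rows", "body": {"steps": [[[0, 0.001, 0.015, 0, 0.035], [0, 0.001, 0.03, 0, 0.035], [0, 0.001, 0.04, 0, 0.035], [0, 0.001, 0.046, 0, 0.035], [0, 0.001, 0.047, 0, 0.035], [0, 0.001, 0.047, 0, 0.035], [0, 0.001, 0.047, 0, 0.065], [0, 0.001, 0.047, 0, 0.065]]]}}

```text
time_s: 12.07
tool_pos: [0.6404, -0.1522, 0.1107]
eef_rot: [[-0.302, 0.953, 0.001], [0.953, 0.302, -0.0], [-0.001, 0.001, -1.0]]
contact_force: [0.5, 0.5, 0.6]
gripper_width: 0.0565
gripper_force: 0.0
```

{"method": "play_rows", "body": {"steps": [[[0, 0, 0, 0, 0.065], [0, 0, -0.02, 0, 0.065], [0, 0, -0.05, 0, 0.087], [0, 0, -0.07, 0, 0.087], [0, -0.04, -0.07, 0, 0.087], [0, -0.08, -0.07, 0, 0.087], [0, -0.12, -0.07, 0, 0.087], [0, -0.12, -0.07, 0, 0.087]]]}}

```text
time_s: 12.73
tool_pos: [0.519, -0.1922, 0.1796]
eef_rot: [[-0.297, 0.955, -0.004], [0.955, 0.297, -0.002], [-0.001, -0.005, -1.0]]
contact_force: [0.3, -2.4, -1.2]
gripper_width: 0.0861
gripper_force: 0.0
```

```bash
python3 - <<'E'
from h import *
plan(((.4837,.1368,.17),69.1))
E
```

```text
(0.4837, 0.1368, 0.17) 69.1 -> [0.3247, 0.064, 0.0096, 0.6662]
```

{"method": "play_rows", "body": {"steps": [[[0.325, 0.064, 0.005, 0.666, 0.087], [0.325, 0.064, 0.005, 0.666, 0.087], [0.325, 0.064, 0.005, 0.666, 0.087], [0.325, 0.064, 0.005, 0.666, 0.087], [0.325, 0.064, 0.005, 0.666, 0.087], [0.325, 0.064, 0.005, 0.666, 0.087], [0.325, 0.064, 0.005, 0.666, 0.087], [0.325, 0.064, 0.005, 0.666, 0.087]]]}}

```text
time_s: 13.4
tool_pos: [0.4895, 0.1304, 0.1758]
eef_rot: [[0.352, 0.936, 0.001], [0.936, -0.352, -0.0], [0.0, 0.001, -1.0]]
contact_force: [1.7, 0.4, 0.1]
gripper_width: 0.0871
gripper_force: 0.0
```

{"method": "play_rows", "body": {"steps": [[[0, 0, 0, 0, 0.087], [0, 0, 0, 0, 0.087]]]}}

```text
time_s: 13.57
tool_pos: [0.4893, 0.1313, 0.1756]
eef_rot: [[0.346, 0.938, 0.001], [0.938, -0.346, 0.001], [0.001, 0.001, -1.0]]
contact_force: [-0.1, -0.7, -0.3]
gripper_width: 0.0871
gripper_force: 0.0
```

```bash
python3 - <<'E'
from h import *
plan(((.4837,.1368,.012),69.1))
K,R,C=wristpose();np.savez("w7.npz",K=K,R=R,C=C)
cv2.imwrite("pics/w7.png",manip.capture("wrist")[:,:,::-1])
E
```

```text
(0.4837, 0.1368, 0.012) 69.1 -> [0.0032, -0.0072, 0.1636, 0.0112]
```

View pics/w7.png

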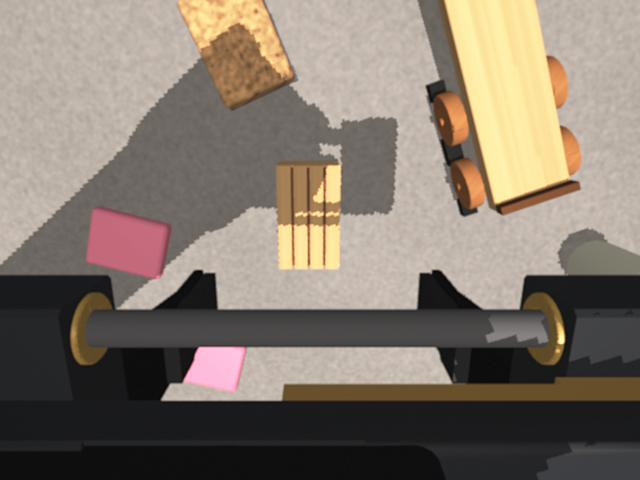

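```bash
python3 - <<'E'
from h import *
d=np.load("w7.npz");f=lambda p,z:ray(d["K"],d["R"],d["C"],p,z)
r=rect([f(p,.04) for p in [(341,269),(278,269),(277,165),(340,165)]]); print(r)
for p in [(495,208),(570,181),(445,0),(528,0)]: print("tr",f(p,.045))
plan(((*r[0],.012),r[1]))
E
```

```text
(array([0.4843, 0.1347]), np.float64(69.9), np.float64(0.0809), np.float64(0.0478))
tr [0.61681598 0.09566917 0.045     ]
tr [0.672787   0.09632224 0.045     ]
tr [0.61924294 0.24199541 0.045     ]
tr [0.66993459 0.22325905 0.045     ]
(np.float64(0.4843), np.float64(0.1347), 0.012) 69.9 -> [0.0033, -0.0071, 0.1634, -0.0061]
```

{"method": "play_rows", "body": {"steps": [[[0.003, -0.007, 0.08, 0, 0.07], [0.003, -0.007, 0.12, 0, 0.07], [0.003, -0.007, 0.15, 0, 0.07], [0.003, -0.007, 0.163, 0, 0.07], [0.003, -0.007, 0.163, 0, 0.03], [0.003, -0.007, 0.163, 0, 0.03], [0.003, -0.007, 0.163, 0, 0.03], [0.003, -0.007, 0.163, 0, 0.03]]]}}

```text
time_s: 14.28
tool_pos: [0.4865, 0.1338, 0.0148]
eef_rot: [[0.352, 0.936, 0.004], [0.936, -0.352, 0.001], [0.002, 0.004, -1.0]]
contact_force: [-0.7, -0.3, -0.6]
gripper_width: 0.0513
gripper_force: 0.3
```

{"method": "play_rows", "body": {"steps": [[[0, 0, 0, 0, 0.03], [0, 0, 0, 0, 0.03], [0, 0, 0, 0, 0.03], [0, 0, 0, 0, 0.03], [0, 0, -0.02, 0, 0.03], [0, 0, -0.06, 0, 0.03], [0, 0, -0.1, 0, 0.03], [0, 0, -0.12, 0, 0.03]]]}}

```text
time_s: 14.95
tool_pos: [0.4863, 0.1347, 0.138]
eef_rot: [[0.351, 0.936, 0.007], [0.936, -0.351, 0.001], [0.003, 0.006, -1.0]]
contact_force: [1.8, -0.3, -0.5]
gripper_width: 0.0479
gripper_force: 20.0
```

```bash
python3 - <<'E'
from h import *
plan(((.6435,.172,.13),89.2))
E
```

```text
(0.6435, 0.172, 0.13) 89.2 -> [0.09, 0.1342, 0.008, -0.3444]
```

{"method": "play_rows", "body": {"steps": [[[0.09, 0.135, 0.004, -0.344, 0.03], [0.09, 0.135, 0.004, -0.344, 0.03], [0.09, 0.135, 0.004, -0.344, 0.03], [0.09, 0.135, 0.004, -0.344, 0.03], [0.09, 0.135, 0.004, -0.344, 0.03], [0.09, 0.135, 0.004, -0.344, 0.03], [0.09, 0.135, 0.004, -0.344, 0.03]]]}}

```text
time_s: 15.53
tool_pos: [0.6421, 0.1708, 0.1289]
eef_rot: [[0.015, 1.0, 0.0], [1.0, -0.015, 0.0], [0.0, 0.0, -1.0]]
contact_force: [0.1, 0.6, -1.6]
gripper_width: 0.0476
gripper_force: 20.0
```

```bash
python3 - <<'E'
from h import *
plan(((.6435,.172,.0585),89.2))
K,R,C=wristpose();np.savez("w8.npz",K=K,R=R,C=C)
cv2.imwrite("pics/w8.png",manip.capture("wrist")[:,:,::-1])
E
```

```text
(0.6435, 0.172, 0.0585) 89.2 -> [0.0012, 0.0014, 0.0704, -0.001]
```

View pics/w8.png

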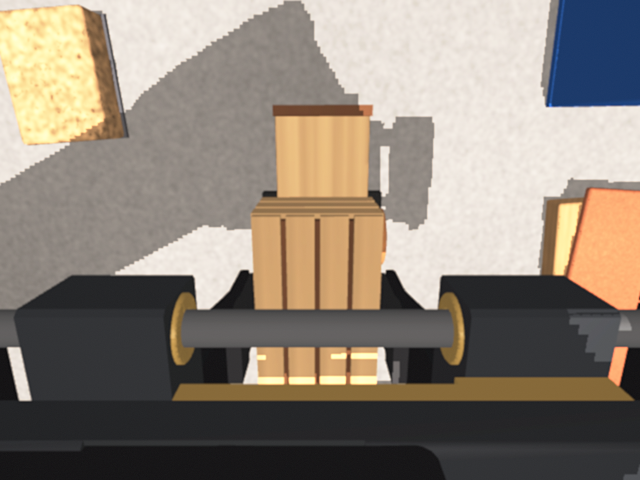

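```bash
python3 - <<'E'
from h import *
d=np.load("w8.npz");f=lambda p,z:ray(d["K"],d["R"],d["C"],p,z).round(4)
print("lip outer top",f((273,105),.055),f((372,105),.055),"inner deck",f((276,116),.045),f((369,116),.045),"deck low",f((277,195),.045),f((369,195),.045))
z=manip.observe()["tool_pos"][2];print(manip.observe()["tool_pos"],"crate top front",f((253,215),z+.027),f((383,215),z+.027))
E
```

```text
lip outer top [0.619  0.2524 0.055 ] [0.6744 0.2516 0.055 ] inner deck [0.6195 0.2467 0.045 ] [0.674  0.2458 0.045 ] deck low [0.6181 0.1998 0.045 ] [0.6749 0.1989 0.045 ]
[0.64181147 0.17063005 0.12914811] crate top front [0.621  0.2124 0.1561] [0.6657 0.2117 0.1561]
```

{"method": "play_rows", "body": {"steps": [[[0, 0.003, 0.02, 0, 0.03], [0, 0.003, 0.045, 0, 0.03], [0, 0.003, 0.06, 0, 0.03], [0, 0.003, 0.068, 0, 0.03], [0, 0.003, 0.07, 0, 0.03], [0, 0.003, 0.07, 0, 0.03], [0, 0.003, 0.07, 0, 0.07], [0, 0.003, 0.07, 0, 0.07]]]}}

```text
time_s: 16.25
tool_pos: [0.6457, 0.1707, 0.0591]
eef_rot: [[0.015, 1.0, 0.001], [1.0, -0.015, 0.0], [0.0, 0.001, -1.0]]
contact_force: [-0.0, -0.4, 0.2]
gripper_width: 0.0546
gripper_force: 0.0
```

{"method": "play_rows", "body": {"steps": [[[0, 0, 0, 0, 0.07], [0, 0, 0, 0, 0.07], [0, 0, -0.03, 0, 0.07], [0, 0, -0.07, 0, 0.07], [0, 0, -0.11, 0, 0.087], [0, 0, -0.15, 0, 0.087], [0, -0.04, -0.15, 0, 0.087], [0, -0.16, -0.15, 0, 0.087]]]}}

```text
time_s: 16.92
tool_pos: [0.5659, 0.1727, 0.2112]
eef_rot: [[0.017, 1.0, 0.006], [1.0, -0.017, 0.003], [0.003, 0.006, -1.0]]
contact_force: [-0.9, 1.4, 0.7]
gripper_width: 0.0844
gripper_force: 0.0
```

{"method": "play_rows", "body": {"steps": [[[0, -0.1, 0, 0, 0.087], [0, -0.1, 0, 0, 0.087], [0, -0.1, 0, 0, 0.087], [0, -0.1, 0, 0, 0.087]]]}}

```text
time_s: 17.25
tool_pos: [0.4603, 0.1739, 0.2087]
eef_rot: [[0.012, 1.0, 0.001], [1.0, -0.012, -0.002], [-0.002, 0.001, -1.0]]
contact_force: [0.3, 0.6, 0.6]
gripper_width: 0.0868
gripper_force: 0.0
```

```bash
python3 - <<'E'
from h import *
I=manip.capture("scene")[:,:,::-1].copy();cv2.imwrite("pics/s9.png",I)
print(manip.observe()["tool_pos"],manip.observe()["time_s"])
cv2.imwrite("pics/s9c.png",cv2.resize(I[160:440,155:495],None,fx=2.1,fy=2.1,interpolation=cv2.INTER_CUBIC))
E
```

```text
[0.46253119 0.17333236 0.20886008] 17.3
```

View pics/s9c.png

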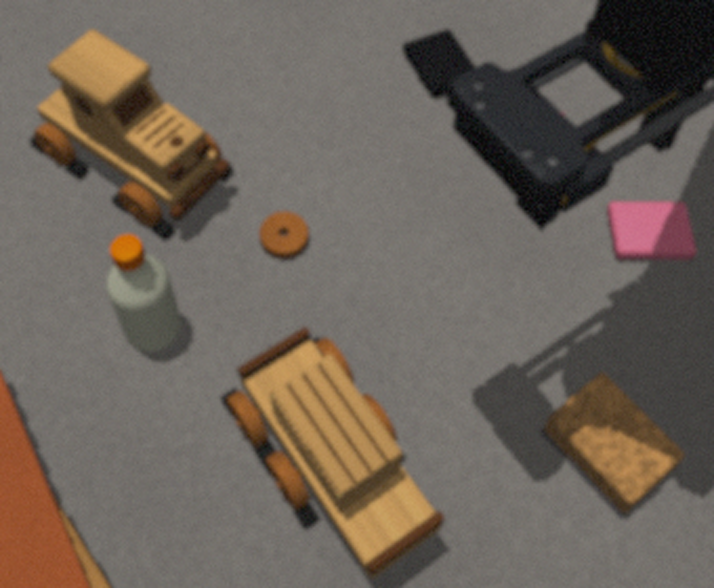

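```bash
python3 - <<'E'
from h import *
g=lambda p:(155+(p[0]+.5)/2.1-.5,160+(p[1]+.5)/2.1-.5)
print("crate",rect([scene(g(p),.085) for p in [(330,350),(271,390),(338,500),(402,458)]]))
print("roof",rect([scene(g(p),.118) for p in [(94,30),(49,68),(104,105),(150,67)]]))
print("sand",rect([scene(g(p),.028) for p in [(601,375),(546,431),(626,514),(682,455)]]))
print("glue",scene(g((127,245)),.12))
E
```

```text
crate (array([0.6454, 0.1726]), np.float64(86.8), np.float64(0.0835), np.float64(0.0469))
roof (array([ 0.6398, -0.1472]), np.float64(107.1), np.float64(0.0595), np.float64(0.0477))
sand (array([0.4852, 0.2755]), np.float64(94.0), np.float64(0.0732), np.float64(0.0598))
glue [0.69623371 0.00469797 0.12      ]
```

Scene view: bonnet, cab and roof are aligned on the chassis, and the crate is centred on the trailer to about 2 mm. The bottle and sanding block haven't moved, and the gripper is clear of everything.

```bash
python3 -c "
from workcell import manip
print(manip.job_done())"
```

```text
the job is handed in; nothing more can be done
None
```

I handed the job in at about 17 s: the bonnet, cab and roof are on the chassis, the crate is centred on the trailer, and the glue bottle and sanding block have not moved; the final camera check agrees, but no verdict came back.

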